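# Bed the photo scale on the corner of the specimen slab

### The arm

A 6-joint arm with a two-finger parallel gripper is mounted at the origin on the work surface. World frame = base frame: x ahead of the robot, y to its left, z up, the work surface at z = 0. Lengths are in m, angles in rad, forces in N, time in s.
With the tool pointing down it reaches from about 0.375 to 0.825 m from the base axis. Payload 5.5 kg.
Tool frame: the origin (TCP) lies midway between the tips of the shut fingers; the grasp point (between the pads) lies 19 mm behind it; z points along the fingers, y is the line along which they close (so a half turn about z gives the same grasp; the last joint's range is limited). The gripper opens to 85 mm and grips with 20 to 120 N. Pads are 22 mm wide; open, the fingers measure 114 mm over their backs; the gripper's body (76 mm by 85 mm) begins 54 mm behind the grasp point. The pads swing forward as they close: fully open they stand 13 mm farther back than shut.
Start: joints at [-1.319, 0.314, -0.047, 1.21, 0, 1.571], TCP at [0.149, -0.581, 0.231] pointing down, gripper open.
Joint ranges: [-2.67, 2.67], [-0.69, 1.73], [-1.03, 1.25], [-2.08, 2.16], [-1.42, 1.45], [-3.14, 3.14]. Speed limits (rad/s): [2.39, 2.39, 3.01, 3.14, 3.14, 3.14].

### API

Orientations are given as [roll, pitch, yaw] about the fixed x, y, z axes, in that order (R = Rz(yaw) Ry(pitch) Rx(roll)).
In Python, from bench import r gives the robot as it stands. The module is installed in compiled form; this text tells all that it offers.
- The arm moves only by the tool apply_moves, never from a script. Its argument "plan" is a list of rows, each a list of 7 numbers: the turn, a rotation vector about the world's x, y, z in units of 5 degrees (1.0 is 5 degrees), then the shift along the world's x, y, z in cm, then the closure, from 0 (fully open) to 1 (shut). In form: [[ax, ay, az, x, y, z, claw], ...]. A call has 1 to 5 rows; each row shifts and turns the commanded pose from where the row before left it; what a row does not reach is not made up. A row lasts 1/12 s, in which the tool goes at most 41.7 mm and 7.16 degrees, less where a joint would pass 70% of its speed; a pose out of reach is approached as far as the arm can. A call with a gripper value outside its range is refused whole. The fingers move at their own pace and stop on an object; "grip_force" is the grip in N (left out, the last holds). Time passes only in rows, so rows that do not move let the fingers close. It gives the time, the measured TCP pose, the force, the opening and the grip force at its end, in the units of the state.
- r.sense(): the state, without advancing time (a new reading comes with each control period).
- r.snapshot(name): name is "scene" or "top"; returns the picture (420x560x3 uint8, red, green, blue); there is no depth.
- r.camera_model(name): a dict with "intrinsics" (3x3 intrinsics, pixels), "distortion" ([k1, k2, p1, p2, k3] as OpenCV has them; the pictures are not rectified), "pose" (4x4, takes a point from camera to world coordinates). Camera axes: x right, y down, z forward; pixel columns grow to the right and rows downward; lengths in m; the calibration is good to about 2 mm. A picture is of the moment at which its call begins. camera_model takes no time and is no camera call.
- r.close_job(): hands the job in; it is judged then, once.
The state is a dict: "time": time; "qpos": joint angles; "joint_velocities": joint speeds; "effort": joint torques, N m; "tcp_pos": TCP position; "ee_rot": TCP orientation; "contact_force": force on the tool from outside, world axes, zero at the start; "moment": the same for the moment, N m; "gripper_width": opening from 0.0 (shut) to 1.0 (fully open); "grasp_force": force on a finger pad.
Only numpy, scipy, OpenCV 4.12 (cv2) and the standard library are available. Lean on these libraries where they do the work, as an engineer would, in place of code of your own. Each camera call takes 0.05 s, during which the arm holds its last target. There are 200 camera calls.

### The job

Get the bone specimen ready for its photograph: slide the L-shaped metal scale along the bench, without lifting it, until it embraces the slab's near right-hand corner (as seen from the robot), long leg flush along the slab's long near edge and short leg flush along its right-hand side. When both legs lie against the stone with no gap, press it home gently but firmly for about half a second; do not shift the slab or disturb the other things, and leave the scale lying there.

Things in the scene. Friction and masses are not known exactly. Their poses are not given: they have to be found in the camera images.
- slab: Loose white stone slab, 180 (x) by 240 (y) by 20 mm high, 2.4 kg, held only by friction: it slides at 11 to 20 N, a push of about 8 N is safe. A bone fixed on its top reaches 45 mm above the bench. Origin: centre of underside; x points away from the robot (within 15 degrees), y left, z up. Near long edge: face x = -90 mm; right-hand side: face y = -120 mm. It must stay where it is.
- slab_corner (a point): Foot of the slab's near right-hand corner, at (-90, -120, 0) mm in the slab's frame, on the bench; axes parallel to the slab's. The slab lies on the +x, +y side of this point.
- scale: Loose L-shaped grey metal scale lying flat, 12 mm thick, 0.27 kg, legs 30 mm wide. Origin: INNER corner, underside. Long leg: y -30 to 150, x -30 to 0 mm. Short leg: x 0 to 100, y -30 to 0 mm. Inner faces x = 0 and y = 0; outer faces x = -30 and y = -30. Centre of mass (8, 33). Home: its frame meets slab_corner's. Starts 35-65 mm (slab -x) and 30-70 mm (slab -y) short, turned up to 20 degrees.
- scale_long_end (a point): Point on the inner face of the scale's long leg near its free end, at (0, 145, 0) mm in the scale's frame.
- scale_short_end (a point): Point on the inner face of the scale's short leg near its free end, at (95, 0, 0) mm in the scale's frame.
- mortar: Bystander: loose white ceramic mortar, 128 mm across and 65 mm high, its pestle sticking out of it up to 120 mm high; left of the slab. Origin: centre of its underside. Leave alone.
- flask: Bystander: loose white plastic bottle, 68 mm across, 170 mm high, right of the work. Origin: centre of its underside. Leave alone.
Things that resemble listed ones, but are neither listed nor needed, are in the scene too. There is more than one size of the scale; the one meant has the size given above.

How it is judged:
By the outcome, as a careful person would: the job done as asked, in the order asked, and still so for the second after the job is handed in, with the robot touching nothing.
It also fails if it takes over 72 s, if anything falls off the work surface, if the arm or the gripper's body presses on something with over 40 N, if the wrist force passes 120 N, or if a joint passes its speed limit or range.

## Working session

There is one attempt and no reset: what is moved stays moved. The work goes in short steps, Python scripts to look and compute and a tool call to move; the robot and the scene stay as the last step left them, time stands still between calls to the robot, and variables do not carry over. Pictures are saved under pics/ and viewed, at most 10 in all, crops included, and the job is handed in when it is done.

Besides the shell and the picture viewer there is one more tool, called in YAML: its name, and indented under it one key for each argument. apply_moves: Moves the arm, as the interface text tells. Its arguments: {"type":"object","properties":{"plan":{"type":"array"},"grip_force":{"type":"number"}},"required":["plan"]}

```bash
mkdir -p pics; python3 - <<'E'
from bench import r
import cv2,numpy as np
for n in("scene","top"):
    cv2.imwrite(f"pics/{n}0.png",r.snapshot(n)[:,:,::-1]); c=r.camera_model(n); print(n,np.round(c["intrinsics"],1).tolist(),c["distortion"],np.round(c["pose"],3).tolist())
print(r.sense())
E
```

```text
scene [[441.9, 0.0, 274.8], [0.0, 441.9, 205.6], [0.0, 0.0, 1.0]] [-0.04169035  0.          0.          0.          0.        ] [[0.758, 0.565, -0.325, 0.948], [0.652, -0.657, 0.378, -0.544], [0.0, -0.499, -0.867, 1.258], [0.0, 0.0, 0.0, 1.0]]
top [[418.8, 0.0, 285.6], [0.0, 418.8, 213.2], [0.0, 0.0, 1.0]] [-0.00210325  0.          0.          0.          0.        ] [[0.026, -0.998, 0.055, 0.397], [-1.0, -0.027, -0.001, -0.012], [0.003, -0.055, -0.999, 1.355], [0.0, 0.0, 0.0, 1.0]]
{'time': 0.1, 'qpos': array([-1.31896451e+00,  3.14174882e-01, -4.79825192e-02,  1.21023775e+00,
        6.47836574e-06,  1.57078300e+00]), 'joint_velocities': array([ 0.00054082, -0.00258369,  0.00307759,  0.00097834,  0.00059346,
       -0.00094112]), 'effort': array([ 4.69598745e-04, -5.40768027e+01,  3.40540445e+01,  1.11149545e-02,
       -3.29770899e-05,  1.01259172e-06]), 'tcp_pos': array([ 0.14937423, -0.58054975,  0.23050757]), 'ee_rot': array([-3.13999383e+00, -6.49966969e-06,  2.51845140e-01]), 'contact_force': array([0.34294113, 0.54677057, 0.25936427]), 'moment': array([-0.01732732,  0.01642503, -0.01526938]), 'grasp_force': 0.0, 'gripper_width': 1.0018800098390508}
```

View pics/top0.png

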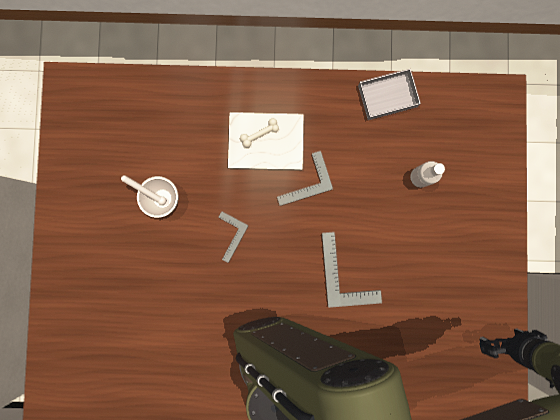

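View pics/scene0.png

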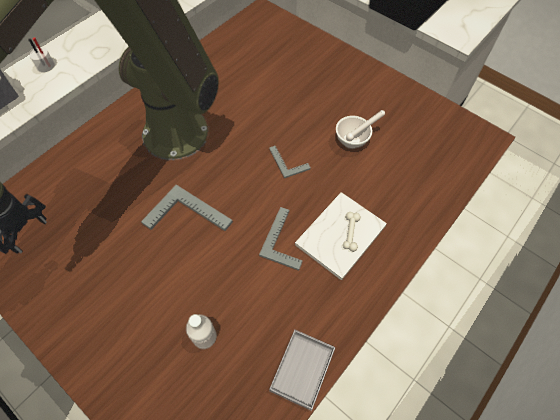

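The top view shows the slab at columns 228–303, rows 112–169. The 180 mm scale is near its corner at (278–332, 152–205), and the larger and smaller L's are decoys. The scene view shows the same scale at (260–302, 208–270). I'll measure both next.

```bash
cat > h.py <<'E'
from bench import r
import cv2,numpy as np
def ray(n,px,z):
    c=r.camera_model(n); K,D,P=np.array(c["intrinsics"]),np.array(c["distortion"]),np.array(c["pose"])
    u=cv2.undistortPoints(np.array(px,float).reshape(-1,1,2),K,D).reshape(-1,2)
    d=np.c_[u,np.ones(len(u))]@P[:3,:3].T; o=P[:3,3]
    return (o+d*((z-o[2])/d[:,2])[:,None])[:,:2]
def proj(n,p):
    c=r.camera_model(n); T=np.linalg.inv(c["pose"])
    return cv2.projectPoints(np.array(p,float).reshape(-1,3),cv2.Rodrigues(T[:3,:3])[0],T[:3,3],np.array(c["intrinsics"]),np.array(c["distortion"]))[0].reshape(-1,2)
def nonwood(n,im):  # grey/white: low saturation and bright
    hsv=cv2.cvtColor(im,cv2.COLOR_RGB2HSV); return ((hsv[...,1]<75)&(hsv[...,2]>70)).astype(np.uint8)
def blob(m,seed):
    k,l,s,c=cv2.connectedComponentsWithStats(m,connectivity=4); ys,xs=np.nonzero(l)
    i=np.argmin((xs-seed[0])**2+(ys-seed[1])**2); return (l==l[ys[i],xs[i]]).astype(np.uint8)
E
python3 - <<'E'
from h import *
for n,seeds in(("top",dict(slab=(285,150),scale=(322,186))),("scene",dict(slab=(325,240),scale=(266,252)))):
    im=cv2.imread(f"pics/{n}0.png")[:,:,::-1].copy(); m=nonwood(n,im)
    for k,s in seeds.items():
        b=blob(m,s); c=max(cv2.findContours(b,0,2)[0],key=cv2.contourArea)
        a=cv2.approxPolyDP(c,3,True).reshape(-1,2); print(n,k,b.sum(),a.tolist()); print(np.round(ray(n,a,.02 if k=="slab" else .012)*1000).tolist())
a=cv2.resize(cv2.imread("pics/top0.png")[100:215,215:345],None,fx=4,fy=4,interpolation=0)[:,:400+120]
b=cv2.imread("pics/scene0.png")[185:285,250:395]
a=cv2.resize(cv2.imread("pics/top0.png")[100:215,222:342],(400,383),interpolation=0); b=cv2.resize(b,(400,276),interpolation=0)
b=cv2.copyMakeBorder(b,0,383-276,0,0,cv2.BORDER_CONSTANT)
cv2.imwrite("pics/z0.png",np.hstack([a,b]))
E
```

```text
top slab 4211 [[230, 112], [228, 167], [302, 168], [302, 114]]
[[793.0, 175.0], [614.0, 175.0], [617.0, -62.0], [793.0, -58.0]]
top scale 839 [[320, 151], [312, 156], [321, 182], [278, 196], [280, 205], [332, 188]]
[[675.0, -120.0], [658.0, -94.0], [574.0, -125.0], [525.0, 12.0], [496.0, 5.0], [556.0, -161.0]]
scene slab 4162 [[341, 192], [295, 242], [340, 279], [386, 223]]
[[615.0, 178.0], [615.0, -61.0], [792.0, -68.0], [792.0, 178.0]]
scene scale 892 [[280, 207], [259, 255], [298, 269], [301, 260], [272, 249], [288, 212]]
[[496.0, 7.0], [557.0, -164.0], [676.0, -121.0], [665.0, -93.0], [574.0, -123.0], [528.0, 10.0]]
```

View pics/z0.png

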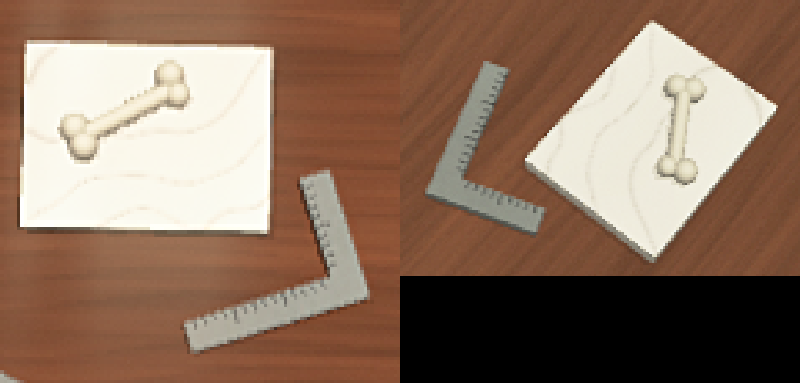

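The zoom confirms both outlines, and the two views agree within about 3 mm. The next step is to refine them with line fits.

```bash
cat >> h.py <<'E'
def edges(n,im,seed,poly,z):
    """outward-half-pixel corrected world lines (angle deg, midpoint mm) along contour between consecutive world poly corners"""
    b=blob(nonwood(n,im),seed); big=cv2.resize(b*255,None,fx=4,fy=4,interpolation=cv2.INTER_LINEAR)
    c=max(cv2.findContours((big>127).astype(np.uint8),0,cv2.CHAIN_APPROX_NONE)[0],key=cv2.contourArea).reshape(-1,2)
    w=ray(n,(c+.5)/4-.5,z)*1000; out=[]
    poly=np.array(poly,float)
    for p,q in zip(poly,np.roll(poly,-1,0)):
        L=np.linalg.norm(q-p); d=(q-p)/L; t=(w-p)@d; s=(w-p)@[-d[1],d[0]]
        s_=w[(t>.12*L)&(t<.88*L)&(abs(s)<7)]
        v=cv2.fitLine(s_.astype(np.float32),cv2.DIST_HUBER,0,.01,.01).ravel(); v[:2]*=np.sign(v[:2]@d)
        out.append((v[2:],v[:2]))
    P=[]
    for i in range(len(out)):
        (a,u),(b_,v)=out[i-1],out[i]; P.append(a+u*np.linalg.solve(np.c_[u,-v],b_-a)[0])
    return np.array(P),[np.degrees(np.arctan2(u[1],u[0])) for _,u in out]
SLAB=[[615,-62],[615,177],[793,176],[793,-62]]
SEED=dict(top=dict(slab=(285,150)),scene=dict(slab=(325,240)))
def scale_poly(x,y,deg):
    a=np.radians(deg); R=np.array([[np.cos(a),-np.sin(a)],[np.sin(a),np.cos(a)]])
    return np.array([[0,0],[0,150],[-30,150],[-30,-30],[100,-30],[100,0]])@R.T+[x,y]
E
python3 - <<'E'
from h import *
for n,ss in(("top",(322,186)),("scene",(266,252))):
    im=cv2.imread(f"pics/{n}0.png")[:,:,::-1].copy()
    P,A=edges(n,im,SEED[n]["slab"],SLAB,.02); print(n,"slab",np.round(P,1).tolist(),np.round(A,2))
    P,A=edges(n,im,ss,scale_poly(574,-124,19.5),.012); print(n,"scale",np.round(P,1).tolist(),np.round(A,2))
E
```

```text
top slab [[611.0999755859375, -63.5], [610.7000122070312, 177.39999389648438], [792.7000122070312, 177.8000030517578], [795.7000122070312, -59.79999923706055]] [ 9.0100e+01  1.2000e-01 -8.9270e+01 -1.7885e+02]
top scale [[572.4000244140625, -124.5999984741211], [524.4000244140625, 17.299999237060547], [495.20001220703125, 6.699999809265137], [553.7999877929688, -162.10000610351562], [678.0999755859375, -120.19999694824219], [666.7999877929688, -90.80000305175781]] [ 108.67 -160.02  -70.86   18.62  111.01 -160.3 ]
scene slab [[614.0, -68.30000305175781], [612.7999877929688, 179.0], [794.5999755859375, 178.6999969482422], [796.2999877929688, -67.69999694824219]] [ 9.0270e+01 -7.0000e-02 -8.9600e+01 -1.7981e+02]
scene scale [[574.4000244140625, -123.9000015258789], [525.0999755859375, 19.600000381469727], [495.1000061035156, 7.099999904632568], [555.2000122070312, -165.39999389648438], [680.0999755859375, -123.5], [667.5, -91.30000305175781]] [ 108.96 -157.37  -70.79   18.56  111.44 -160.7 ]
```

apply_moves:
  plan:
    - [0,0,-0.28,2.1,3.4,0,0]
    - [0,0,-0.28,2.1,3.4,0,0]
    - [0,0,-0.28,2.1,3.4,0,0]
    - [0,0,-0.28,2.1,3.4,0,0]
    - [0,0,-0.28,2.1,3.4,0,0]

```text
time: 0.52
tcp_pos: [0.2548, -0.4092, 0.2308]
ee_rot: [-3.141, 0.0, 0.128]
contact_force: [0.9, 0.7, 0.4]
gripper_width: 1.003
grasp_force: 0.0
```

apply_moves:
  plan:
    - [0,0,-0.28,2.1,3.4,0,0]
    - [0,0,-0.28,2.1,3.4,0,0]
    - [0,0,-0.28,2.1,3.4,0,0]
    - [0,0,-0.28,2.1,3.4,0,0]
    - [0,0,-0.28,2.1,3.4,0,0]

```text
time: 0.93
tcp_pos: [0.3598, -0.2392, 0.2312]
ee_rot: [-3.142, 0.0, 0.006]
contact_force: [0.3, -0.5, 0.6]
gripper_width: 0.997
grasp_force: 0.0
```

apply_moves:
  plan:
    - [0,0,0,2.1,3.4,0,0]
    - [0,0,0,2.1,3.4,0,0]
    - [0,0,0,2.1,3.4,0,0]
    - [0,0,0,2.1,3.4,-1,0]
    - [0,0,0,2.1,3.4,-2,0]

```text
time: 1.35
tcp_pos: [0.4653, -0.0714, 0.2041]
ee_rot: [3.141, -0.004, 0.008]
contact_force: [-0.1, -1.2, -0.3]
gripper_width: 1.0
grasp_force: 0.0
```

apply_moves:
  plan:
    - [0,0,0,0,0,-4,0]
    - [0,0,0,0,0,-4,0]
    - [0,0,0,0,0,-4,0]
    - [0,0,0,0,0,-4,0]
    - [0,0,0,0,0,-3,0]

```text
time: 1.77
tcp_pos: [0.4611, -0.0728, 0.0097]
ee_rot: [-3.141, 0.003, 0.008]
contact_force: [0.2, 0.1, 0.4]
gripper_width: 0.997
grasp_force: 0.0
```

apply_moves:
  plan:
    - [0,0,0,0,0,-0.6,0]
    - [0,0,0,0,0,-0.4,0]
    - [0,0,0,0,0,-0.3,0]
    - [0,0,0,0,0,-0.3,0]
    - [0,0,0,0,0,0,0]

```text
time: 2.18
tcp_pos: [0.4645, -0.0737, -0.0021]
ee_rot: [3.141, -0.003, 0.007]
contact_force: [-0.1, 0.8, -1.1]
gripper_width: 0.998
grasp_force: 0.0
```

```bash
python3 - <<'E'
from h import *
s=r.sense(); print(s["tcp_pos"],s["contact_force"])
a=cv2.resize(r.snapshot("scene")[150:290,200:340,::-1],(560,560),interpolation=2)
cv2.imwrite("pics/z1.png",a)
E
```

```text
[ 0.46452519 -0.07366364 -0.00211574] [-0.10271895  0.82103736 -1.09724085]
```

View pics/z1.png

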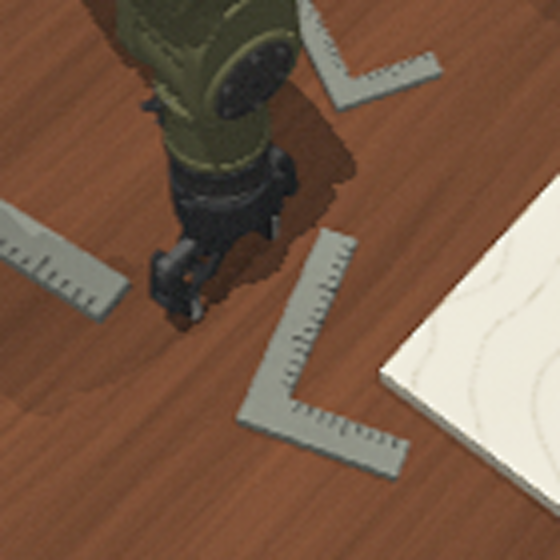

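The gripper stands just behind the scale's long leg and clear of everything. I'll lower it slightly, then push in +x with both open fingers to square the scale.

apply_moves:
  plan:
    - [0,0,0,0,0,-0.3,0]
    - [0,0,0,0.6,0,0,0]
    - [0,0,0,0.6,0,0,0]
    - [0,0,0,0.6,0,0,0]
    - [0,0,0,0.4,0,0,0]

```text
time: 2.65
tcp_pos: [0.4866, -0.0735, -0.006]
ee_rot: [3.141, -0.001, 0.007]
contact_force: [-0.1, 0.2, 1.4]
gripper_width: 0.998
grasp_force: 0.0
```

apply_moves:
  plan:
    - [0,0,0,0.4,0,0,0]
    - [0,0,0,0.4,0,0,0]
    - [0,0,0,0.4,0,0,0]
    - [0,0,0,0.4,0,0,0]
    - [0,0,0,0.4,0,0,0]

```text
time: 3.07
tcp_pos: [0.5044, -0.0731, -0.0067]
ee_rot: [-3.141, 0.002, 0.008]
contact_force: [-2.2, 1.0, 0.4]
gripper_width: 0.999
grasp_force: 0.8
```

apply_moves:
  plan:
    - [0,0,0,0.4,0,0,0]
    - [0,0,0,0.4,0,0,0]
    - [0,0,0,0.4,0,0,0]
    - [0,0,0,0.4,0,0,0]
    - [0,0,0,0.4,0,0,0]

```text
time: 3.48
tcp_pos: [0.5255, -0.0734, -0.0064]
ee_rot: [3.142, -0.0, 0.007]
contact_force: [-0.2, 1.3, -0.6]
gripper_width: 1.0
grasp_force: 0.6
```

```bash
python3 - <<'E'
from h import *
s=r.sense(); print(s["tcp_pos"],s["contact_force"],s["time"])
a=r.snapshot("scene"); b=r.snapshot("top"); print(r.sense()["tcp_pos"])
cv2.imwrite("pics/s2.png",a[:,:,::-1]);cv2.imwrite("pics/t2.png",b[:,:,::-1])
cv2.imwrite("pics/z2.png",np.hstack([cv2.resize(x,(400,400),interpolation=2) for x in(a[170:300,230:360,::-1],b[110:230,230:350,::-1])]))
E
```

```text
[ 0.52554711 -0.0733846  -0.00635853] [-0.1509897   1.2728674  -0.58495177] 3.4833
[ 0.52634402 -0.07358029 -0.00617505]
```

View pics/z2.png

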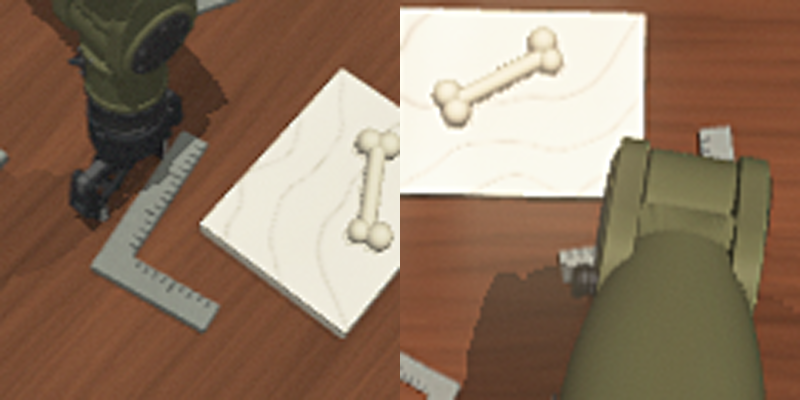

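The scale has turned most of the way and the left finger is still pushing. I'll continue, then measure.

apply_moves:
  plan:
    - [0,0,0,0.3,0,0,0]
    - [0,0,0,0.3,0,0,0]
    - [0,0,0,0.3,0,0,0]
    - [0,0,0,0.3,0,0,0]
    - [0,0,0,0.3,0,0,0]

```text
time: 4.0
tcp_pos: [0.5402, -0.0733, -0.0063]
ee_rot: [-3.141, 0.0, 0.007]
contact_force: [-1.5, 1.1, 1.5]
gripper_width: 1.002
grasp_force: 1.0
```

```bash
cat >> h.py <<'E'
def scale_scene(name,seed=(262,257)):
    im=r.snapshot("scene"); cv2.imwrite(f"pics/{name}.png",im[:,:,::-1])
    b=blob(nonwood("scene",im),seed); c=max(cv2.findContours(b,0,2)[0],key=cv2.contourArea)
    a=cv2.approxPolyDP(c,2.5,True).reshape(-1,2); return np.round(ray("scene",a,.012)*1000).tolist()
E
python3 - <<'E'
from h import *
s=r.sense(); print(s["tcp_pos"],s["contact_force"])
print(scale_scene("s3"))
E
```

```text
[ 0.54024492 -0.0732827  -0.00634939] [-1.50352846  1.13285206  1.48827832]
[[554.0, 13.0], [547.0, -18.0], [562.0, -164.0], [689.0, -160.0], [687.0, -129.0], [590.0, -136.0], [580.0, 12.0]]
```

apply_moves:
  plan:
    - [0,0,0,0.2,0,0,0]
    - [0,0,0,0.2,0,0,0]
    - [0,0,0,0,0,0,0]
    - [0,0,0,-0.5,0,0,0]
    - [0,0,0,-1,0,1,0]

```text
time: 4.47
tcp_pos: [0.5292, -0.0736, 0.0027]
ee_rot: [3.141, 0.0, 0.007]
contact_force: [-1.0, -0.2, -0.8]
gripper_width: 0.996
grasp_force: 0.0
```

apply_moves:
  plan:
    - [0,0,0,0,0,3,0]
    - [0,0,1.2,0.5,-2,1,0]
    - [0,0,1.2,1,-2,0,0]
    - [0,0,1.2,1,-2,0,0]
    - [0,0,1.2,1,-1.8,0,0]

```text
time: 4.88
tcp_pos: [0.565, -0.1529, 0.0445]
ee_rot: [3.14, -0.001, 0.431]
contact_force: [0.9, -0.2, 0.1]
gripper_width: 1.002
grasp_force: 0.0
```

apply_moves:
  plan:
    - [0,0,1.0,0,0,0,0]
    - [0,0,0,0,0,0,0]

```text
time: 5.05
tcp_pos: [0.5648, -0.1528, 0.0439]
ee_rot: [3.14, -0.001, 0.514]
contact_force: [0.4, 1.1, -0.1]
gripper_width: 1.003
grasp_force: 0.0
```

```bash
python3 - <<'E'
from h import *
s=r.sense(); print(s["tcp_pos"],s["ee_rot"],s["time"])
print(scale_scene("s4"))
im=cv2.imread("pics/s4.png")[:,:,::-1].copy()
P,A=edges("scene",im,SEED["scene"]["slab"],SLAB,.02); print(np.round(P,1).tolist(),np.round(A,2))
cv2.imwrite("pics/z4.png",cv2.resize(im[170:300,220:350,::-1],(560,560),interpolation=2))
E
```

```text
[ 0.5647955  -0.15282452  0.04389927] [ 3.14014119e+00 -8.48157468e-04  5.13720587e-01] 5.05
[[559.0, 12.0], [558.0, -128.0], [577.0, -168.0], [689.0, -165.0], [689.0, -132.0], [590.0, -131.0], [585.0, 11.0]]
[[614.0, -68.30000305175781], [612.7999877929688, 179.0], [795.0, 178.6999969482422], [796.2000122070312, -67.69999694824219]] [ 9.0270e+01 -7.0000e-02 -8.9730e+01 -1.7981e+02]
```

View pics/z4.png

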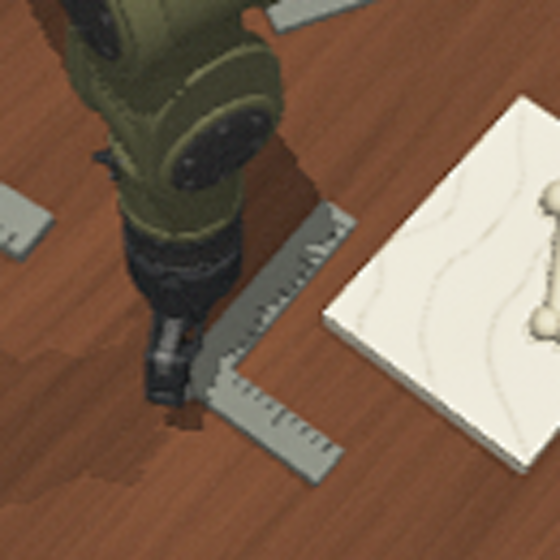

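The scale is now square to the slab (outer corner under the gripper, around zoom (195,395)) and the slab hasn't moved. I'll back off 6 mm, lower the fingers around the scale's outer corner, then push diagonally.

apply_moves:
  plan:
    - [0,0,0,-0.6,0,0,0]
    - [0,0,0,0,0,-2,0]
    - [0,0,0,0,0,-1.5,0]
    - [0,0,0,0,0,-1,0]
    - [0,0,0,0,0,-0.5,0]

```text
time: 5.52
tcp_pos: [0.5563, -0.1505, -0.0078]
ee_rot: [-3.14, 0.002, 0.513]
contact_force: [-0.5, 0.4, 0.2]
gripper_width: 1.002
grasp_force: 0.0
```

```bash
python3 - <<'E'
from h import *
s=r.sense(); print(s["tcp_pos"],s["ee_rot"],s["contact_force"])
im=r.snapshot("scene")
cv2.imwrite("pics/z5.png",cv2.resize(im[200:290,230:340,::-1],(660,540),interpolation=2))
E
```

```text
[ 0.55633425 -0.15052979 -0.00776607] [-3.13988081e+00  1.81073128e-03  5.13044220e-01] [-0.4980939   0.3998025   0.22264332]
```

View pics/z5.png

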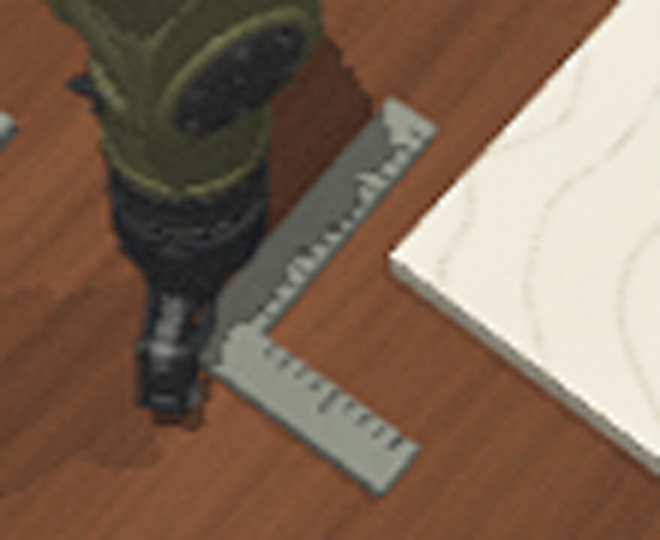

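apply_moves:
  plan:
    - [0,0,0,0.4,0.6,0,0]
    - [0,0,0,0.4,0.6,0,0]
    - [0,0,0,0.3,0.4,0,0]
    - [0,0,0,0.15,0.4,0,0]
    - [0,0,0,0.15,0.4,0,0]

```text
time: 5.98
tcp_pos: [0.5729, -0.1275, -0.0057]
ee_rot: [3.14, -0.0, 0.514]
contact_force: [-1.6, -2.9, 1.4]
gripper_width: 0.999
grasp_force: 1.8
```

apply_moves:
  plan:
    - [0,0,0,0.15,0.4,0,0]
    - [0,0,0,0.15,0.4,0,0]
    - [0,0,0,0.15,0.4,0,0]
    - [0,0,0,0.15,0.4,0,0]
    - [0,0,0,0.15,0.4,0,0]

```text
time: 6.4
tcp_pos: [0.5799, -0.1076, -0.006]
ee_rot: [3.14, 0.0, 0.513]
contact_force: [-1.4, -5.4, 4.9]
gripper_width: 1.001
grasp_force: 2.9
```

```bash
python3 - <<'E'
from h import *
s=r.sense(); print(s["tcp_pos"],s["ee_rot"],s["contact_force"])
print(scale_scene("s6",(285,262)))
im=cv2.imread("pics/s6.png")
cv2.imwrite("pics/z6.png",cv2.resize(im[200:290,230:340],(660,540),interpolation=2))
E
```

```text
[ 0.57985179 -0.10760838 -0.00600509] [3.14039889e+00 2.76808210e-04 5.13102806e-01] [-1.44742376 -5.3581351   4.87890628]
[[569.0, 41.0], [565.0, -20.0], [595.0, -56.0], [582.0, -80.0], [612.0, -138.0], [701.0, -138.0], [699.0, -106.0], [600.0, -105.0], [595.0, 34.0]]
```

View pics/z6.png

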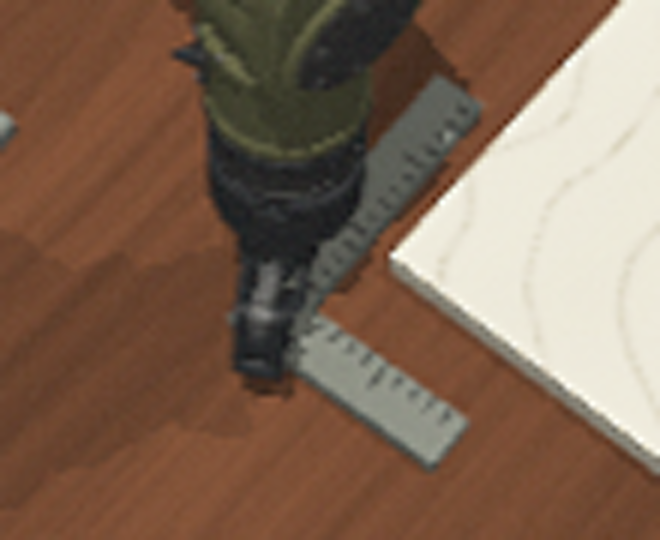

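Both fingers hold the scale's corner, which now has inner corner near (599,-106) mm. About (15,44) mm remains, and the scale is still square.

apply_moves:
  plan:
    - [0,0,0,0.15,0.4,0,0]
    - [0,0,0,0.15,0.4,0,0]
    - [0,0,0,0.15,0.4,0,0]
    - [0,0,0,0.15,0.4,0,0]
    - [0,0,0,0.15,0.4,0,0]

```text
time: 6.87
tcp_pos: [0.5872, -0.0877, -0.0061]
ee_rot: [3.141, 0.0, 0.513]
contact_force: [-1.1, -5.2, 5.0]
gripper_width: 1.002
grasp_force: 3.1
```

apply_moves:
  plan:
    - [0,0,0,0.1,0.4,0,0]
    - [0,0,0,0.1,0.4,0,0]
    - [0,0,0,0.1,0.3,0,0]
    - [0,0,0,0,0,0,0]

```text
time: 7.2
tcp_pos: [0.5904, -0.076, -0.0061]
ee_rot: [3.141, -0.0, 0.514]
contact_force: [-0.7, -3.0, 4.3]
gripper_width: 1.003
grasp_force: 2.2
```

```bash
python3 - <<'E'
from h import *
s=r.sense(); print(s["tcp_pos"],s["ee_rot"],s["contact_force"])
print(scale_scene("s7",(300,250)))
im=cv2.imread("pics/s7.png")
P,A=edges("scene",im[:,:,::-1].copy(),(340,240),SLAB,.02); print(np.round(P,1).tolist(),np.round(A,2))
cv2.imwrite("pics/z7.png",cv2.resize(im[190:280,250:360],(660,540),interpolation=2))
E
```

```text
[ 0.59044443 -0.07601856 -0.00611644] [ 3.14129588e+00 -4.33227273e-04  5.13959079e-01] [-0.70913702 -3.02866889  4.28347182]
[[613.0, 183.0], [612.0, 43.0], [601.0, 73.0], [577.0, 72.0], [574.0, 50.0], [611.0, -90.0], [631.0, -109.0], [710.0, -105.0], [708.0, -73.0], [612.0, -77.0], [608.0, -57.0], [791.0, -65.0], [791.0, 183.0]]
[[613.0, -68.30000305175781], [613.2000122070312, 179.0], [794.7999877929688, 178.6999969482422], [796.4000244140625, -67.69999694824219]] [ 8.9940e+01 -7.0000e-02 -8.9630e+01 -1.7981e+02]
```

View pics/z7.png

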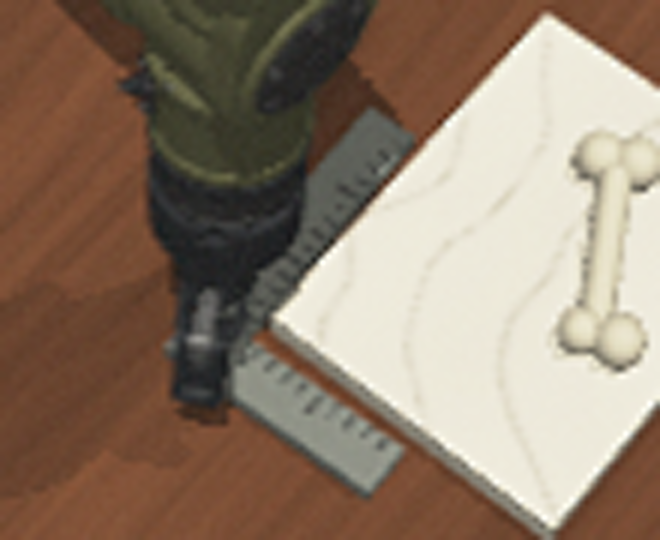

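The slab is unmoved, with roughly (9,13) mm left. There's a persistent upward force of 4–5 N, so the rounded fingertips probably ride on the scale's edge. I'll back off a little, go 2 mm lower and continue.

apply_moves:
  plan:
    - [0,0,0,-0.3,-0.5,0,0]
    - [0,0,0,0,0,-0.2,0]
    - [0,0,0,0,0,0,0]

```text
time: 7.5
tcp_pos: [0.5861, -0.0809, -0.0092]
ee_rot: [-3.139, 0.0, 0.513]
contact_force: [-0.4, 0.3, 0.6]
gripper_width: 0.999
grasp_force: 0.0
```

apply_moves:
  plan:
    - [0,0,0,0.3,0.4,0,0]
    - [0,0,0,0.2,0.3,0,0]
    - [0,0,0,0.2,0.3,0,0]
    - [0,0,0,0.1,0.2,0,0]
    - [0,0,0,0,0,0,0]

```text
time: 7.92
tcp_pos: [0.5942, -0.0695, -0.0088]
ee_rot: [3.141, 0.003, 0.514]
contact_force: [-3.0, -4.3, -0.3]
gripper_width: 1.002
grasp_force: 2.0
```

```bash
python3 - <<'E'
from h import *
s=r.sense(); print(s["tcp_pos"],s["ee_rot"],s["contact_force"])
print(scale_scene("s8",(300,250)))
E
```

```text
[ 0.59417554 -0.06953853 -0.00877935] [3.14117986e+00 2.66533370e-03 5.13731630e-01] [-2.98583403 -4.25553793 -0.34428467]
[[613.0, 183.0], [611.0, 76.0], [580.0, 79.0], [581.0, 26.0], [605.0, -19.0], [602.0, -49.0], [623.0, -94.0], [712.0, -99.0], [719.0, -63.0], [791.0, -65.0], [791.0, 183.0]]
```

apply_moves:
  plan:
    - [0,0,0,0,0.1,0,0]
    - [0,0,0,0,0.1,0,0]
    - [0,0,0,0,0,0,0]

```text
time: 8.22
tcp_pos: [0.5941, -0.0676, -0.0087]
ee_rot: [-3.142, 0.002, 0.513]
contact_force: [-3.1, -3.6, -1.4]
gripper_width: 0.999
grasp_force: 2.2
```

```bash
cat >> h.py <<'E'
def fitseg(n,im,seed,p,q,z=.012,tol=9):
    b=blob(nonwood(n,im),seed); big=cv2.resize(b*255,None,fx=4,fy=4,interpolation=cv2.INTER_LINEAR)
    c=np.vstack([x.reshape(-1,2) for x in cv2.findContours((big>127).astype(np.uint8),0,cv2.CHAIN_APPROX_NONE)[0]])
    w=ray(n,(c+.5)/4-.5,z)*1000; p,q=np.array(p,float),np.array(q,float); L=np.linalg.norm(q-p); d=(q-p)/L
    t=(w-p)@d; s=(w-p)@[-d[1],d[0]]; k=w[(t>0)&(t<L)&(abs(s)<tol)]
    v=cv2.fitLine(k.astype(np.float32),cv2.DIST_HUBER,0,.01,.01).ravel(); v[:2]*=np.sign(v[:2]@d)
    return len(k),np.round(v[2:],1).tolist(),round(float(np.degrees(np.arctan2(v[1],v[0]))),2)
def report(name,yo,xo):
    s=r.sense(); print(np.round(s["tcp_pos"]*1000,1),np.round(s["contact_force"],1))
    im=r.snapshot("scene"); cv2.imwrite(f"pics/{name}.png",im[:,:,::-1])
    print("short outer",fitseg("scene",im,(300,250),[640,yo],[695,yo]))
    print("long outer",fitseg("scene",im,(300,250),[xo,30],[xo,75]))
    P,A=edges("scene",im,(340,240),SLAB,.02); print("slab",np.round(P[2],1),np.round(A,2)[1:3])
    t=r.snapshot("top"); cv2.imwrite(f"pics/{name}t.png",t[:,:,::-1])
E
python3 - <<'E'
from h import *
report("s9",-97,580)
im=cv2.imread("pics/s8.png")[:,:,::-1].copy()
print("s8",fitseg("scene",im,(300,250),[640,-99],[695,-99]),fitseg("scene",im,(300,250),[580,30],[580,75]))
im=cv2.imread("pics/s0.png") if 0 else None
t=cv2.imread("pics/s9t.png")[:,:,::-1].copy(); hsv=cv2.cvtColor(t,cv2.COLOR_RGB2HSV)
u,v=proj("top",[[.68,-.08,.012]])[0].round().astype(int); print(u,v); print(t[v,u-8:u+12].tolist())
E
```

```text
[594.1 -67.6  -8.7] [-3.1 -3.6 -1.4]
short outer (69, [668.2999877929688, -99.0], 2.92)
long outer (49, [578.0999755859375, 51.900001525878906], 93.2)
slab [795.  178.7] [-7.000e-02 -8.973e+01]
s8 (68, [667.2999877929688, -101.0999984741211], 2.88) (48, [578.2999877929688, 52.400001525878906], 93.99)
308 149
[[108, 103, 73], [101, 94, 65], [101, 97, 68], [106, 100, 70], [106, 101, 69], [108, 104, 73], [108, 103, 71], [110, 105, 73], [112, 105, 74], [110, 104, 71], [110, 106, 73], [110, 106, 70], [112, 108, 73], [113, 109, 75], [112, 107, 72], [112, 105, 70], [111, 106, 73], [109, 104, 70], [108, 102, 70], [111, 107, 71]]
```

The scale is at about 3° against the slab's 0.3°. The inner corner touches in x, with 5–11 mm left in y. Pushing on in y should bring the short tip onto the slab and close the angle.

apply_moves:
  plan:
    - [0,0,0,-0.1,0.1,0,0]
    - [0,0,0,0,0.15,0,0]
    - [0,0,0,0,0.15,0,0]
    - [0,0,0,0,0.1,0,0]
    - [0,0,0,0,0,0,0]

```text
time: 8.73
tcp_pos: [0.5933, -0.0633, -0.0086]
ee_rot: [3.14, 0.002, 0.513]
contact_force: [-4.1, -5.9, -0.9]
gripper_width: 1.004
grasp_force: 3.1
```

```bash
python3 - <<'E'
from h import *
report("s10",-95,580)
E
```

```text
[593.3 -63.3  -8.6] [-4.1 -5.9 -0.9]
short outer (68, [667.5999755859375, -96.19999694824219], 2.45)
long outer (46, [581.0, 54.400001525878906], 88.7)
slab [795.  178.7] [-7.000e-02 -8.973e+01]
```

apply_moves:
  plan:
    - [0,0,0,-0.3,0,0,0]
    - [0,0,0,0,0.1,0,0]
    - [0,0,0,0,0.1,0,0]
    - [0,0,0,0,0.1,0,0]
    - [0,0,0,0,0,0,0]

```text
time: 9.25
tcp_pos: [0.5915, -0.0613, -0.0082]
ee_rot: [3.137, 0.002, 0.512]
contact_force: [0.3, -10.3, -2.2]
gripper_width: 1.001
grasp_force: 5.0
```

```bash
python3 - <<'E'
from h import *
report("s11",-93,580)
E
```

```text
[591.5 -61.3  -8.2] [  0.3 -10.3  -2.2]
short outer (67, [669.2999877929688, -95.0999984741211], 0.59)
long outer (46, [583.0, 50.900001525878906], 89.92)
slab [795.  178.7] [-7.000e-02 -8.973e+01]
```

Contact in y: 10 N, above the 8 N safe mark, but the slab hasn't moved and the scale is now aligned. I'll ease y and bring x up.

apply_moves:
  plan:
    - [0,0,0,0,-0.15,0,0]
    - [0,0,0,0.1,0,0,0]
    - [0,0,0,0.1,0,0,0]
    - [0,0,0,0,0,0,0]

```text
time: 9.68
tcp_pos: [0.5924, -0.0617, -0.0084]
ee_rot: [3.141, 0.002, 0.513]
contact_force: [-3.8, -6.9, 0.4]
gripper_width: 1.001
grasp_force: 2.9
```

```bash
python3 - <<'E'
from h import *
report("s12",-95,583)
E
```

```text
[592.4 -61.7  -8.4] [-3.8 -6.9  0.4]
short outer (67, [667.5, -95.19999694824219], -0.39)
long outer (46, [583.0, 50.900001525878906], 89.92)
slab [794.8 178.7] [-7.000e-02 -8.963e+01]
```

apply_moves:
  plan:
    - [0,0,0,0,-0.1,0,0]
    - [0,0,0,0.1,0,0,0]
    - [0,0,0,0,0,0,0]

```text
time: 10.03
tcp_pos: [0.5941, -0.0619, -0.0083]
ee_rot: [3.141, 0.0, 0.513]
contact_force: [-3.3, -3.6, -1.0]
gripper_width: 1.003
grasp_force: 1.8
```

apply_moves:
  plan:
    - [0,0,0,0.05,0,0,0]
    - [0,0,0,0,0,0,0]

```text
time: 10.2
tcp_pos: [0.5946, -0.0619, -0.0083]
ee_rot: [3.141, 0.0, 0.514]
contact_force: [-2.1, -4.2, -0.2]
gripper_width: 0.998
grasp_force: 1.8
```

```bash
python3 - <<'E'
from h import *
report("s13",-95,583)
E
```

```text
[594.6 -61.9  -8.3] [-2.1 -4.2 -0.2]
short outer (67, [669.2999877929688, -95.0999984741211], 0.59)
long outer (47, [583.0, 51.29999923706055], 90.08)
slab [794.8 178.7] [-7.000e-02 -8.963e+01]
```

apply_moves:
  plan:
    - [0,0,0,0.1,0,0,0]
    - [0,0,0,0,0,0,0]

```text
time: 10.47
tcp_pos: [0.5952, -0.0619, -0.0084]
ee_rot: [-3.141, 0.001, 0.514]
contact_force: [-3.9, -3.4, 1.4]
gripper_width: 0.999
grasp_force: 2.8
```

apply_moves:
  plan:
    - [0,0,0,0.05,0,0,0]
    - [0,0,0,0,0,0,0]

```text
time: 10.63
tcp_pos: [0.5953, -0.0619, -0.0085]
ee_rot: [-3.141, 0.001, 0.514]
contact_force: [-5.2, -4.0, 2.1]
gripper_width: 1.003
grasp_force: 3.1
```

```bash
python3 - <<'E'
from h import *
report("s14",-95,583)
E
```

```text
[595.3 -61.9  -8.5] [-5.2 -4.   2.1]
short outer (70, [668.0999755859375, -95.0], 0.32)
long outer (46, [583.0, 50.900001525878906], 89.92)
slab [794.8 178.7] [-7.000e-02 -8.963e+01]
```

Both directions now resist (5.2 and 4.0 N, 6.6 N in total) and the leg angles match the slab. I'll hold to press it home, then retreat diagonally and rise.

apply_moves:
  plan:
    - [0,0,0,0,0,0,0]
    - [0,0,0,0,0,0,0]
    - [0,0,0,0,0,0,0]
    - [0,0,0,0,0,0,0]
    - [0,0,0,0,0,0,0]

```text
time: 11.15
tcp_pos: [0.5953, -0.0619, -0.0084]
ee_rot: [-3.141, 0.001, 0.514]
contact_force: [-4.3, -4.7, 3.0]
gripper_width: 1.002
grasp_force: 3.1
```

apply_moves:
  plan:
    - [0,0,0,0,0,0,0]
    - [0,0,0,0,0,0,0]
    - [0,0,0,0,0,0,0]
    - [0,0,0,0,0,0,0]

```text
time: 11.48
tcp_pos: [0.5953, -0.0619, -0.0085]
ee_rot: [-3.141, 0.001, 0.514]
contact_force: [-4.5, -3.6, 1.9]
gripper_width: 1.006
grasp_force: 3.1
```

apply_moves:
  plan:
    - [0,0,0,-0.2,-0.2,0,0]
    - [0,0,0,-0.5,-0.5,0,0]
    - [0,0,0,-0.5,-0.5,0,0]
    - [0,0,0,0,0,2,0]
    - [0,0,0,0,0,4,0]

```text
time: 11.9
tcp_pos: [0.5796, -0.0736, 0.0479]
ee_rot: [-3.136, 0.006, 0.513]
contact_force: [0.4, -0.1, -0.3]
gripper_width: 1.0
grasp_force: 0.0
```

apply_moves:
  plan:
    - [0,0,0,-1,-1,4,0]
    - [0,0,0,-2,-3,2,0]
    - [0,0,0,-2,-3,0,0]
    - [0,0,0,-2,-3,0,0]
    - [0,0,0,-2,-3,0,0]

```text
time: 12.32
tcp_pos: [0.494, -0.2049, 0.1121]
ee_rot: [3.14, -0.002, 0.515]
contact_force: [0.3, -0.3, 0.5]
gripper_width: 0.998
grasp_force: 0.0
```

apply_moves:
  plan:
    - [0,0,0,-1,-3.5,0,0]
    - [0,0,0,-1,-3.5,0,0]
    - [0,0,0,-1,-3.5,0,0]
    - [0,0,0,-1,-3.5,0,0]
    - [0,0,0,0,0,0,0]

```text
time: 12.73
tcp_pos: [0.4529, -0.3497, 0.1115]
ee_rot: [3.138, 0.0, 0.508]
contact_force: [0.4, -0.4, 0.1]
gripper_width: 1.0
grasp_force: 0.0
```

```bash
python3 - <<'E'
from h import *
report("s15",-95,583)
im=cv2.imread("pics/s15.png"); t=cv2.imread("pics/s15t.png"); T=t[:,:,::-1].copy()
print("top short outer",fitseg("top",T,(285,150),[630,-92],[695,-92]),"long outer",fitseg("top",T,(285,150),[584,-70],[584,75]))
P,A=edges("top",T,(265,140),SLAB,.02); print(np.round(P,1).tolist(),np.round(A,2))
cv2.imwrite("pics/z15.png",np.hstack([cv2.resize(t[105:195,225:325],(400,360),interpolation=0),cv2.resize(im[185:285,250:361],(400,360),interpolation=0)]))
E
```

```text
[ 452.9 -349.7  111.5] [ 0.4 -0.4  0.1]
short outer (67, [669.2999877929688, -95.0999984741211], 0.59)
long outer (46, [583.0, 50.900001525878906], 89.92)
slab [794.8 178.7] [-7.000e-02 -8.963e+01]
top short outer (79, [667.0999755859375, -91.80000305175781], 1.32) long outer (181, [581.7999877929688, 30.399999618530273], 91.54)
[[615.7000122070312, -70.0999984741211], [609.0999755859375, 177.39999389648438], [793.4000244140625, 177.8000030517578], [794.7999877929688, -59.099998474121094]] [ 9.1540e+01  1.2000e-01 -8.9680e+01 -1.7648e+02]
```

View pics/z15.png

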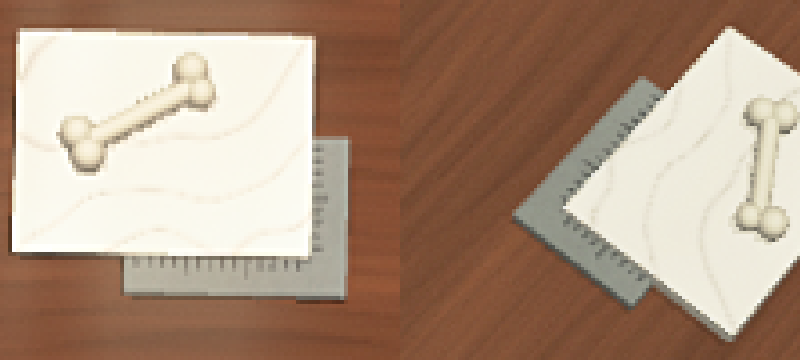

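The final picture shows the scale around the near right-hand corner with no visible gap in either view. As a numeric check, I'll measure the visible strip width along each leg.

```bash
python3 - <<'E'
from h import *
from scipy.ndimage import map_coordinates
def cross(v,lo,hi,rising=False):
    m=(lo+hi)/2; i=np.nonzero((v[:-1]>=m)&(v[1:]<m))[0]; return i[0]+(v[i[0]]-m)/(v[i[0]]-v[i[0]+1]) if len(i) else np.nan
def strip(n,f,mode):
    im=cv2.imread(f)[:,:,::-1].astype(float); R=im.mean(2); S=im[...,0]-im[...,2]   # brightness; redness
    def samp(a,pts,z):
        p=proj(n,np.c_[pts/1000,np.full(len(pts),z)]); return map_coordinates(a,[p[:,1],p[:,0]],order=1)
    out=[]; ts=np.arange(-45,75,10) if mode=="long" else np.arange(625,705,8)
    d=np.arange(0,70,.5)
    for t in ts:
        mk=(lambda o:np.c_[o-d,np.full_like(d,t)]) if mode=="long" else (lambda o:np.c_[np.full_like(d,t),o-d])
        o=635 if mode=="long" else -42
        b=samp(R,mk(o),.02); w=cross(b,np.median(b[:20]),np.median(b[(d>35)&(d<45)])); 
        s=-samp(S,mk(o),.012); g=np.median(s[(d>35)&(d<45)]); q=d>35; e=cross(s[q],np.median(s[-15:]),g)
        out.append((o-w/2,o-35-e/2))
    out=np.array(out); k=~np.isnan(out).any(1)
    for j,l in((0,"slab top edge"),(1,"scale outer")):
        c=np.polyfit(ts[k],out[k,j],1); print(n,mode,l,"mean %.1f slope %.2f deg"%(out[k,j].mean(),np.degrees(c[0])), "n",k.sum(), "res %.1f"%np.std(out[k,j]-np.polyval(c,ts[k])))
strip("top","pics/s15t.png","long");strip("top","pics/s15t.png","short");strip("scene","pics/s15.png","long");strip("scene","pics/s15.png","short")
# change detection against the start
for n,a,b in(("top","top0","s15t"),("scene","scene0","s15")):
    A,B=[cv2.imread(f"pics/{k}.png").astype(int) for k in(a,b)]
    for nm,p,h,w in(("slab",(.704,.058,.02),.02,150),("mortar",(.5,.38,.03),.03,90),("flask",(.6,-.45,.08),0,100)):
        u,v=proj(n,[p])[0].astype(int); k=18; print(n,nm,abs(A-B)[v-k:v+k,u-k:u+k].max(2).mean().round(1))
E
```

```text
top long slab top edge mean 613.9 slope -1.06 deg n 12 res 0.3
top long scale outer mean 580.9 slope -0.77 deg n 12 res 0.2
top short slab top edge mean -62.6 slope 0.38 deg n 10 res 0.2
top short scale outer mean -92.7 slope 0.10 deg n 10 res 0.2
scene long slab top edge mean 614.1 slope -0.29 deg n 12 res 0.5
scene long scale outer mean 582.9 slope -0.26 deg n 12 res 0.3
scene short slab top edge mean -61.5 slope 0.12 deg n 10 res 0.2
scene short scale outer mean -95.9 slope 0.31 deg n 10 res 0.2
top slab 0.7
top mortar 1.1
top flask 4.8
scene slab 1.3
scene mortar 2.1
scene flask 2.1
```

Slopes and gaps agree with a flush fit within calibration. The x-press, however, was partly finger friction. With plenty of time left, I'll repeat the press with x first and y unloaded, then y.

apply_moves:
  plan:
    - [0,0,0,1,3.5,0,0]
    - [0,0,0,1,3.5,0,0]
    - [0,0,0,1,3.5,0,0]
    - [0,0,0,1,3.5,0,0]
    - [0,0,0,2,3,0,0]

```text
time: 13.25
tcp_pos: [0.5127, -0.1699, 0.1108]
ee_rot: [-3.14, 0.001, 0.515]
contact_force: [-0.2, -0.5, 0.2]
gripper_width: 0.996
grasp_force: 0.0
```

apply_moves:
  plan:
    - [0,0,0,2,3,0,0]
    - [0,0,0,2,3,0,0]
    - [0,0,0,2,3,0,0]
    - [0,0,0,1,1,-2,0]
    - [0,0,0,0,0,0,0]

```text
time: 13.67
tcp_pos: [0.5848, -0.0688, 0.0887]
ee_rot: [-3.139, -0.0, 0.52]
contact_force: [-0.7, -0.7, -0.6]
gripper_width: 1.006
grasp_force: 0.0
```

apply_moves:
  plan:
    - [0,0,0,0,0,-4,0]
    - [0,0,0,0,0,-4,0]
    - [0,0,0,0,0,-1.5,0]
    - [0,0,0,0,0,-0.5,0]
    - [0,0,0,0,0,0,0]

```text
time: 14.08
tcp_pos: [0.5824, -0.073, -0.0102]
ee_rot: [-3.139, 0.002, 0.514]
contact_force: [-0.2, -0.3, 0.6]
gripper_width: 1.004
grasp_force: 0.0
```

apply_moves:
  plan:
    - [0,0,0,0.4,0.5,0,0]
    - [0,0,0,0.3,0.3,0,0]
    - [0,0,0,0.2,0.1,0,0]
    - [0,0,0,0,0,0,0]

```text
time: 14.42
tcp_pos: [0.5948, -0.0644, -0.0075]
ee_rot: [3.14, -0.002, 0.514]
contact_force: [-0.4, 0.1, -0.4]
gripper_width: 0.993
grasp_force: 0.0
```

apply_moves:
  plan:
    - [0,0,0,0.1,0,0,0]
    - [0,0,0,0,0,0,0]

```text
time: 14.58
tcp_pos: [0.5948, -0.0647, -0.0085]
ee_rot: [3.141, -0.001, 0.514]
contact_force: [-0.0, -0.1, 0.0]
gripper_width: 0.999
grasp_force: 0.0
```

apply_moves:
  plan:
    - [0,0,0,0.1,0,0,0]
    - [0,0,0,0,0,0,0]

```text
time: 14.75
tcp_pos: [0.595, -0.0648, -0.009]
ee_rot: [-3.141, 0.0, 0.514]
contact_force: [-0.7, -0.7, -0.5]
gripper_width: 0.999
grasp_force: 0.5
```

apply_moves:
  plan:
    - [0,0,0,0.1,0,0,0]
    - [0,0,0,0,0,0,0]

```text
time: 14.92
tcp_pos: [0.5953, -0.0647, -0.0093]
ee_rot: [-3.141, 0.001, 0.514]
contact_force: [-3.9, -0.3, 3.0]
gripper_width: 1.0
grasp_force: 1.8
```

x is confirmed against the stone: it reads 3.9 N with no y load, at the same position as before. Next I'll bring y in.

apply_moves:
  plan:
    - [0,0,0,0,0.1,0,0]
    - [0,0,0,0,0.1,0,0]
    - [0,0,0,0,0,0,0]

```text
time: 15.17
tcp_pos: [0.5955, -0.0631, -0.0094]
ee_rot: [3.141, 0.002, 0.513]
contact_force: [-4.1, -3.0, 0.7]
gripper_width: 1.002
grasp_force: 2.0
```

apply_moves:
  plan:
    - [0,0,0,0,0.1,0,0]
    - [0,0,0,0,0,0,0]

```text
time: 15.33
tcp_pos: [0.5955, -0.0622, -0.0095]
ee_rot: [3.141, 0.002, 0.513]
contact_force: [-3.9, -3.7, 0.4]
gripper_width: 1.0
grasp_force: 2.5
```

apply_moves:
  plan:
    - [0,0,0,0,0.1,0,0]
    - [0,0,0,0,0,0,0]
    - [0,0,0,0,0,0,0]

```text
time: 15.58
tcp_pos: [0.5955, -0.062, -0.0095]
ee_rot: [3.14, 0.003, 0.513]
contact_force: [-3.8, -5.8, -0.3]
gripper_width: 0.998
grasp_force: 3.7
```

Now both are firm: 3.8 N in x and 5.8 N in y, 6.9 N in total. I'll hold, ease off and retreat.

apply_moves:
  plan:
    - [0,0,0,0,0,0,0]
    - [0,0,0,0,0,0,0]
    - [0,0,0,0,0,0,0]
    - [0,0,0,0,0,0,0]
    - [0,0,0,0,0,0,0]

```text
time: 16.0
tcp_pos: [0.5955, -0.062, -0.0094]
ee_rot: [3.14, 0.002, 0.513]
contact_force: [-4.2, -5.4, -0.2]
gripper_width: 1.0
grasp_force: 3.6
```

apply_moves:
  plan:
    - [0,0,0,0,0,0,0]
    - [0,0,0,0,0,0,0]
    - [0,0,0,0,0,0,0]

```text
time: 16.25
tcp_pos: [0.5955, -0.062, -0.0094]
ee_rot: [3.14, 0.002, 0.513]
contact_force: [-4.1, -5.2, -0.1]
gripper_width: 1.003
grasp_force: 3.6
```

apply_moves:
  plan:
    - [0,0,0,-0.2,-0.2,0,0]
    - [0,0,0,-0.5,-0.5,0,0]
    - [0,0,0,-0.5,-0.5,0,0]
    - [0,0,0,0,0,2,0]
    - [0,0,0,0,0,4,0]

```text
time: 16.67
tcp_pos: [0.5797, -0.0725, 0.0471]
ee_rot: [-3.136, 0.007, 0.513]
contact_force: [0.6, -0.1, -0.1]
gripper_width: 0.997
grasp_force: 0.0
```

apply_moves:
  plan:
    - [0,0,0,-1,-1,4,0]
    - [0,0,0,-2,-3,2,0]
    - [0,0,0,-2,-3,0,0]
    - [0,0,0,-2,-3,0,0]
    - [0,0,0,-2,-3,0,0]

```text
time: 17.08
tcp_pos: [0.4941, -0.2039, 0.1114]
ee_rot: [3.14, -0.002, 0.514]
contact_force: [0.4, -0.4, 0.1]
gripper_width: 0.999
grasp_force: 0.0
```

apply_moves:
  plan:
    - [0,0,0,-1,-3.5,0,0]
    - [0,0,0,-1,-3.5,0,0]
    - [0,0,0,-1,-3.5,0,0]
    - [0,0,0,-1,-3.5,0,0]
    - [0,0,0,0,0,0,0]

```text
time: 17.5
tcp_pos: [0.453, -0.3486, 0.1108]
ee_rot: [3.137, 0.001, 0.508]
contact_force: [0.3, 1.4, 0.3]
gripper_width: 0.996
grasp_force: 0.0
```

```bash
python3 - <<'E'
from h import *
report("s16",-95,583)
T=r.snapshot("top"); print("top short outer",fitseg("top",T,(285,150),[630,-92],[695,-92]),"long outer",fitseg("top",T,(285,150),[584,-70],[584,75]))
for n,a,b in(("top","s15t","s16t"),("scene","s15","s16")):
    A,B=[cv2.imread(f"pics/{k}.png").astype(int) for k in(a,b)]; d=abs(A-B).max(2)>40
    print(n,d.sum(),np.argwhere(d)[:5].tolist())
A=cv2.imread("pics/scene0.png").astype(int);d=abs(A-B).max(2)>40; d[:,:]&=True
u,v=proj("scene",[(.6,-.45,.08)])[0].astype(int); print("flask",(u,v),d[v-45:v+45,u-35:u+35].sum())
E
```

```text
[ 453.  -348.6  110.8] [0.3 1.4 0.3]
short outer (67, [667.5, -95.19999694824219], -0.39)
long outer (45, [583.4000244140625, 55.900001525878906], 88.41)
slab [794.8 178.7] [-7.000e-02 -8.963e+01]
top short outer (79, [667.0999755859375, -91.80000305175781], 1.32) long outer (182, [582.4000244140625, 9.0], 91.54)
top 388 [[175, 459], [177, 455], [177, 456], [179, 452], [179, 453]]
scene 136 [[1, 149], [1, 161], [3, 148], [3, 150], [4, 150]]
flask (np.int64(198), np.int64(329)) 39
```

```bash
python3 -c "from bench import r; print(r.close_job())"
```

```text
the job is handed in; nothing more can be done
None
```

I slid the scale home around the slab's near right-hand corner, both legs flush to within about 1 mm camera accuracy and the stone's resistance felt on each; I pressed it at about 7 N for over half a second (y touched 10 N briefly on the way in), saw no shift of the slab, and handed the job in at about 18 s.

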